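# Lift the breakfast egg out of its tall cup with the tongs

## Robot

A 6-joint arm with a two-finger parallel gripper is mounted at the origin on the work surface. World frame = base frame: x ahead of the robot, y to its left, z up, the work surface at z = 0. Lengths are in mm, angles in rad, forces in N, time in s.
With the tool pointing down it reaches from about 275 to 1000 mm from the base axis. Payload 8.4 kg.
Tool frame: the origin (TCP) lies between the finger pads; the fingertips stand 22 mm ahead of it and the grasp point (between the pads) lies 3 mm ahead of it (tip_extent is the z of the fingertips in the tool frame, in mm); z points along the fingers, y is the line along which they close (so a half turn about z gives the same grasp; the last joint's range is limited). The gripper opens to 85 mm and grips with 20 to 120 N. Pads are 22 mm wide; open, the fingers measure 114 mm over their backs; the gripper's body (76 mm by 85 mm) begins 54 mm behind the grasp point. The pads swing forward as they close: fully open they stand 13 mm farther back than shut.
Start: joints at [1.214, 0.353, 1.633, -0, 1.155, -0.002], TCP at [217.125, 586.076, 253.281] pointing down, gripper open.
Joint ranges: [-2.63, 2.63], [-0.92, 2.1], [0.06, 2.66], [-1.3, 4.44], [0, 2.69], [-3.02, 3.02]. Speed limits (rad/s): [2.22, 2.22, 2.79, 3.14, 3.14, 3.14].

## Interface

Orientations are given as a rotation vector (axis times angle).
In Python, from cell import * gives the robot as it stands.
- The arm moves only by the tool drive_tool, never from a script. Its argument "increments" is a list of rows, each an object of numbers: "x", "y", "z": the shift along the tool's x, y, z normalised to -1 to 1, where 1 is 0.5 m; "ax", "ay", "az": the turn, a rotation vector about the tool's x, y, z normalised to -1 to 1, where 1 is 2 rad. In form: [{"x": .., "y": .., "z": .., "ax": .., "ay": .., "az": ..}, ...]. A call has 1 to 20 rows; each row is the pose to reach, as a shift and turn from the pose commanded when the call began, along the tool's axes at that moment; what a row does not reach only later rows make up. A row lasts 1/10 s, in which the tool goes at most 50 mm and 8.59 degrees, less where a joint would pass 70% of its speed; a pose out of reach is approached as far as the arm can. A call with a number of a shift or a turn outside -1 to 1 is refused whole. A call with a gripper value outside its range is refused whole. "claw" is the opening, from 0 (shut) to 1 (fully open), set as the call begins (left out, the last holds). The fingers move at their own pace and stop on an object; the grip force is fixed at half the most. Time passes only in rows, so rows that repeat a pose let the fingers close. It gives the time, the measured TCP pose, the force, the opening and the grip force at its end, in the units of the state.
- read_state(): the state, without advancing time (a new reading comes with each control period).
- snapshot(name): name is "side" or "top"; returns a dict with "img" (384x512x3 uint8, red, green, blue), "fov_y" (degrees; the focal length in pixels is half the picture's height over the tangent of half this angle, whatever the lens; pixels are square), "cx", "cy" (the principal point, pixels), "xyz" and "orientation" of the camera in the world. Camera axes: x right, y down, z forward; pixel columns grow to the right and rows downward; lengths in mm; the calibration is good to about 2 mm. A picture is of the moment at which its call begins. There is no depth.
- finish_job(): hands the job in; it is judged then, once.
Trained networks look in the newest picture that a camera, given by its name, has taken for a name from the list of things; names that differ only in an ending like _2 or _b are one class to them, and where a whole thing is asked for, a point or a joint stands for the part that bears it (a point fixed in the world has none). Each returns a list of dicts, best first, with "conf" (0 to 1); they miss things now and then, are a little off and sometimes report something else, mostly with a low value. They report only what shows in the picture. A call takes as long as a camera call. They do not tell look-alikes from the thing itself.
- trace(name, camera): "pixels" (384x512 bool, what is visible of it) and "point" ([column, row] in pixels, amid what is visible of it).
- pinpoint(name, camera): "point" ([column, row] in pixels: a listed point, or the origin of a listed thing).
The state is a dict: "t": time; "joint_pos": joint angles; "qvel": joint speeds; "joint_torque": joint torques, N m; "tcp_pos": TCP position; "orientation": TCP orientation; "force": force on the tool from outside, world axes, zero at the start; "torque": the same for the moment, N m; "gripper_width": finger opening in mm; "grip_force": force on a finger pad.
Only numpy, scipy, OpenCV 4.12 (cv2) and the standard library are available. Lean on these libraries where they do the work, as an engineer would, in place of code of your own. Each camera call takes 0.05 s, during which the arm holds its last target. There are 200 camera calls.

## Task

Breakfast is laid on the sideboard. Pick up the tongs, take hold of the hot egg that stands in the tall egg cup with their jaws, lift it out and hold it over the middle of the empty bowl, with at least 5 cm of air between the egg and the bowl's rim; finish while holding it there, still in the tongs, nothing put down. Never touch the egg with the gripper, and leave the cups, the other egg and everything else standing where it is.

Things in the scene. Friction and masses are not known exactly. Their poses are not given: they have to be found in the camera images.
- tongs: Steel tongs with cupped black jaws, lying open on the table, closing horizontally; strips 18 mm tall, 207 mm long, 100 g. Origin: underside at the hinge; x along the middle line to the jaws while open, z up; the frame is the right arm's. From 55 to 140 mm ahead of the hinge both arms run parallel to x: grip there, 56 mm wide outside when open.
- tongs_grip (a point): Middle of the gripping stretch, between the two arms, 100 mm ahead of the hinge, 9 mm above the underside (half way up the strips); their balance point.
- tongs_jaws (a point): Centre of the space between the open jaws, 185 mm ahead of the hinge (85 mm ahead of tongs_grip), 9 mm above the underside. Open, the jaws stand 66 mm apart inside and about 76 mm over their outside; each is a hollow of 22 mm radius, about 40 mm long.
- tongs_arm (a joint): Closing angle between the tongs' arms (rad): 0 open (as they lie), up to 0.3. A spring opens them: squeezed at tongs_grip, 3 N to start, 7 N at 0.12 rad. 10 mm narrower at tongs_grip closes the jaws 18.5 mm (0.1 rad). They meet the egg at about 0.12 rad, 44 mm over the outside at tongs_grip; held at 50 to 54 mm there they can be carried open.
- tall_cup: Tall white egg cup, loose, 160 g: round foot 54 mm across, thin stem, little cup 40 mm across at the rim, 70 mm above the table. Origin: centre of its underside.
- egg: The brown egg in the tall cup, 44 mm across at its widest, 55 mm tall, about 60 g, standing upright, loose in the cup. Origin: its lowest point, z up.
- egg_center (a point): Centre of the egg's widest girth (44 mm across), 22 mm above its lowest point; it stands about 15 mm above the rim of the tall cup, free all round: the place for the middle of the jaws.
- bowl: Empty light blue bowl, fixed to the table, 150 mm across the rim, 55 mm tall. Origin: centre of its underside.
- low_cup: Low white egg cup, as the tall one but 40 mm tall. Leave alone. Origin: centre of its underside.
- other_egg: The same kind of egg in the low cup, leave alone. Origin: its lowest point (top 55 mm above, about 88 mm above the table).
- shaker: Salt shaker, white with steel cap, 38 mm across, 72 mm tall. Leave alone. Origin: centre of underside.
- jam: Jam jar, 64 mm across, 85 mm tall. Leave alone. Origin: centre of underside.
- saucer: Small white plate, 120 mm across, 16 mm tall, near the robot's left. Leave alone. Origin: centre of underside.
There are look-alikes about, which are no part of the job. Leave any purple or red look-alike of the tall_cup alone.

How it is judged:
By the outcome, as a careful person would: the job done as asked, in the order asked, and still so for the second after the job is handed in, while the arm keeps its last pose, push and grip.
It also fails if it takes over 51 s, if anything falls off the work surface, if the arm or the gripper's body presses on something with over 40 N, if the wrist force passes 120 N, or if a joint passes its speed limit or range.

## Working session

There is one attempt and no reset: what is moved stays moved. The work goes in short steps, Python scripts to look and compute and a tool call to move; the robot and the scene stay as the last step left them, time stands still between calls to the robot, and variables do not carry over. Pictures are saved under pics/ and viewed, at most 10 in all, crops included, and the job is handed in when it is done.

Besides the shell and the picture viewer there is one more tool, called after ">>>" by a JSON object that holds its "name" and its "arguments". drive_tool: Moves the arm, as the interface text tells. Its arguments: {"type":"object","properties":{"increments":{"type":"array"},"claw":{"type":"number"}},"required":["increments"]}

```bash
mkdir -p pics
cat > h.py <<'E'
from cell import *
import numpy as np, cv2
from scipy.spatial.transform import Rotation as R
def ray(s,p):
    f=s["img"].shape[0]/2/np.tan(np.radians(s["fov_y"])/2)
    M=R.from_rotvec(s["orientation"]).as_matrix()
    d=M@np.array([(p[0]-s["cx"])/f,(p[1]-s["cy"])/f,1.]); return np.array(s["xyz"]),d/np.linalg.norm(d)
def onz(s,p,z):
    o,d=ray(s,p); return o+d*(z-o[2])/d[2]
def tri(s1,p1,s2,p2):
    o,d=ray(s1,p1);q,e=ray(s2,p2)
    t=np.linalg.lstsq(np.c_[d,-e],q-o,rcond=None)[0]
    a,b=o+t[0]*d,q+t[1]*e; return (a+b)/2,np.linalg.norm(a-b)
def proj(s,P):
    f=s["img"].shape[0]/2/np.tan(np.radians(s["fov_y"])/2)
    v=R.from_rotvec(s["orientation"]).as_matrix().T@(np.array(P)-np.array(s["xyz"]))
    return np.array([s["cx"]+f*v[0]/v[2],s["cy"]+f*v[1]/v[2]])
E
python3 - <<'E'
from h import *
np.set_printoptions(precision=1,suppress=True)
S={}
for c in("top","side"):
    s=S[c]=snapshot(c); cv2.imwrite(f"pics/{c}0.png",s["img"][:,:,::-1]); print(c,np.array(s["xyz"]),s["orientation"],s["fov_y"],s["cx"],s["cy"])
st=read_state();print(st["t"],st["gripper_width"],st["orientation"])
Z=dict(tongs=0,tongs_grip=9,tongs_jaws=9,tall_cup=0,egg=None,egg_center=None,bowl=0,low_cup=0,other_egg=None,shaker=0,jam=0,saucer=0)
for n,z in Z.items():
    for c in S:
        for d in pinpoint(n,c)[:3]:
            print(n,c,round(d["conf"],2),np.array(d["point"]),onz(S[c],d["point"],85 if z is None else z))
E
```

```text
top [ 276.7   65.3 1215.9] [-2.1  2.1 -0.2] 44.368421099830904 250.27902749231225 192.4968532249433
side [441.  744.4 738.8] [-0.1  2.9 -1.2] 57.24981572475995 254.98952189280607 188.43121463512207
0.1 85.56168191056541 [-0.6 -3.1  0. ]
tongs top 0.87 [283.4 230.6] [394.  -27.6   0. ]
tongs top 0.31 [131.4 170.9] [557.2 370.    0. ]
tongs side 0.83 [286. 186.] [407.3 -39.    0. ]
tongs_grip top 0.75 [269.1 193. ] [491.6   7.8   9. ]
tongs_grip side 0.93 [256.5 193.9] [493.3  13.    9. ]
tongs_grip side 0.59 [223.7 280. ] [545.5 306.4   9. ]
tongs_jaws top 0.61 [260.2 164.4] [568.4  29.6   9. ]
tongs_jaws side 0.69 [226.5 192.6] [581.8  16.4   9. ]
tall_cup top 0.92 [102.1 160.3] [587.  448.5   0. ]
tall_cup top 0.88 [131. 139.] [644.7 373.8   0. ]
tall_cup top 0.84 [ 92.6 197.6] [486.9 469.1   0. ]
tall_cup side 0.97 [225.8 296.1] [535.7 342.    0. ]
tall_cup side 0.88 [233.7 358.2] [499.6 476.    0. ]
tall_cup side 0.71 [173.4 302.2] [651.1 368.2  -0. ]
egg top 0.59 [131.9 173.1] [532.  347.3  85. ]
egg side 0.58 [220.4 283.8] [540.1 361.6  85. ]
egg_center top 0.59 [132.1 173.3] [531.5 346.8  85. ]
egg_center side 0.9 [223.6 277.2] [535.9 345.4  85. ]
bowl top 0.81 [400.4 170.3] [ 549.9 -341.9    0. ]
bowl side 0.87 [248.6 127.7] [ 552.5 -337.3    0. ]
low_cup top 0.6 [193.6 177.1] [538.4 205.6   0. ]
low_cup side 0.54 [227.3 246. ] [552.7 201.5   0. ]
other_egg top 0.55 [197.9 173.3] [529.5 185.3  85. ]
other_egg side 0.52 [230.5 236.3] [536.5 235.5  85. ]
shaker top 0.5 [228.6 126.9] [675.3 112.6   0. ]
shaker top 0.43 [269.6 192.8] [493.8   6.    0. ]
shaker side 0.56 [188.7 215.8] [674.9 109.2  -0. ]
jam top 0.6 [292.9 124.3] [680.5 -60.7   0. ]
jam side 0.59 [200.5 176.1] [675.2 -57.2   0. ]
saucer top 0.74 [149.1 278.9] [275.8 316.4   0. ]
saucer side 0.88 [339.3 297.3] [276.  320.3   0. ]
```

View pics/top0.png

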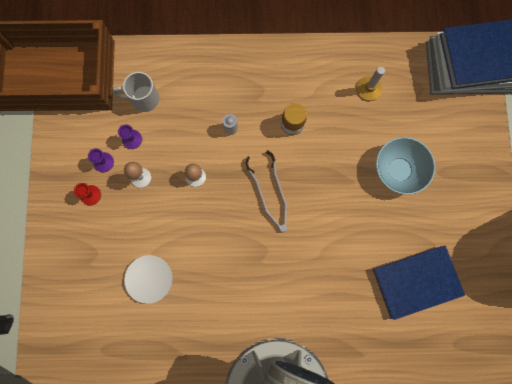

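View pics/side0.png

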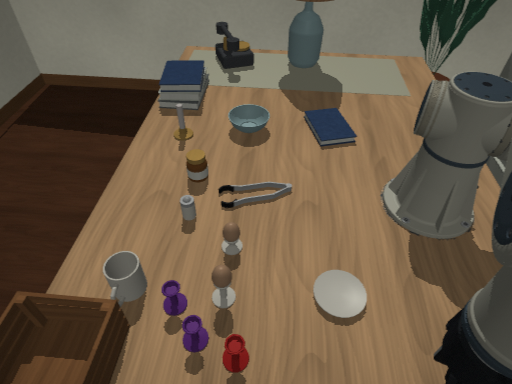

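The top view shows the brown-egg white cups at (137,174) and (195,175). The look-alikes are empty: purple at (101,161) and (130,137), red at (89,194). The tongs run from the hinge at (283,229) to the jaws at (260,158), and the bowl is at (405,166). The tall cup must be the white one at top (137,174) / side (222,285), because it has an egg and the taller stem. I'll confirm that in a crop and refine the measurements.

Run:
```python
from h import *
np.set_printoptions(precision=1,suppress=True)
S={c:snapshot(c) for c in("top","side")}
def rect(s,z,x0,x1,y0,y1,k):  # rows: x decreasing, cols: y decreasing ; k px/mm
    W,H=int((y1-y0)*k),int((x1-x0)*k)
    src=np.array([proj(s,(x,y,z)) for x,y in((x1,y1),(x1,y0),(x0,y0),(x0,y1))],np.float32)
    M=cv2.getPerspectiveTransform(src,np.float32([[0,0],[W,0],[W,H],[0,H]]))
    return cv2.warpPerspective(s["img"],M,(W,H),flags=cv2.INTER_CUBIC)
im=[rect(S[c],18,380,620,-60,80,2.2) for c in S]
for c,i in zip(S,im):
    for g in range(0,240,20): cv2.line(i,(0,int(g*2.2)),(5 if g%100 else 15,int(g*2.2)),(255,0,0),1)
    for g in range(0,140,20): cv2.line(i,(int(g*2.2),0),(int(g*2.2),6),(255,0,0),1)
cv2.imwrite("pics/tongs.png",np.hstack(im)[:,:,::-1])
a=cv2.resize(S["top"]["img"][120:215,70:220],None,fx=2.6,fy=2.6,interpolation=2);b=cv2.resize(S["side"]["img"][210:384,150:270],None,fx=3,fy=3,interpolation=2)
h=max(a.shape[0],b.shape[0]);p=lambda i:cv2.copyMakeBorder(i,0,h-i.shape[0],0,0,0)
cv2.imwrite("pics/cups.png",np.hstack([p(a),p(b)])[:,:,::-1])
P={}
for n in("tongs","egg","tall_cup","bowl","other_egg"):
    for c in S:
        for d in trace(n,c)[:4]:
            m=np.array(d["pixels"]);r,q=np.nonzero(m);P.setdefault((n,c),m)
            print(n,c,round(d["conf"],2),"c",q.mean(),r.mean(),"box",q.min(),q.max(),r.min(),r.max(),m.sum())
np.savez("m.npz",**{f"{n}_{c}":m for (n,c),m in P.items()})
```

```text
tongs top 0.61 c 270.64326375711573 188.28273244781784 box 246 287 151 231 527
tongs top 0.22 c 293.4166666666667 118.7374213836478 box 281 305 103 134 636
tongs side 0.95 c 254.38795180722892 192.1433734939759 box 218 291 182 207 830
egg top 0.61 c 132.98490566037736 170.18490566037735 box 124 142 162 179 265
egg top 0.27 c 405.5199226305609 165.16827852998065 box 377 434 138 193 2585
egg side 0.58 c 220.86910994764398 276.18324607329845 box 211 231 265 288 382
tall_cup top 0.79 c 86.93376068376068 192.76709401709402 box 73 100 182 204 468
tall_cup top 0.76 c 101.415313225058 159.87470997679813 box 89 114 149 171 431
tall_cup top 0.64 c 129.8046511627907 136.87674418604652 box 118 142 125 148 430
tall_cup top 0.61 c 142.70731707317074 178.89837398373984 box 132 151 168 187 246
tall_cup side 0.88 c 234.52825229960578 353.365308804205 box 222 248 334 372 761
tall_cup side 0.87 c 172.34352256186318 298.0887918486172 box 160 186 280 315 687
tall_cup side 0.75 c 222.89712918660288 296.6555023923445 box 212 234 286 307 418
tall_cup side 0.6 c 193.564 333.8826666666667 box 182 207 315 351 750
bowl top 0.67 c 405.41583397386626 165.38355111452728 box 377 434 138 193 2602
bowl side 0.85 c 248.25225225225225 117.76238738738739 box 228 268 105 132 888
bowl side 0.72 c 252.41744548286604 198.65109034267914 box 221 286 188 207 321
bowl side 0.27 c 221.0589970501475 276.08849557522126 box 211 231 266 286 339
other_egg top 0.58 c 193.11475409836066 171.94672131147541 box 185 202 164 180 244
other_egg side 0.86 c 230.17216117216117 231.8021978021978 box 222 239 222 241 273
other_egg side 0.49 c 196.2680412371134 165.73883161512026 box 186 207 150 181 582
```

View pics/tongs.png

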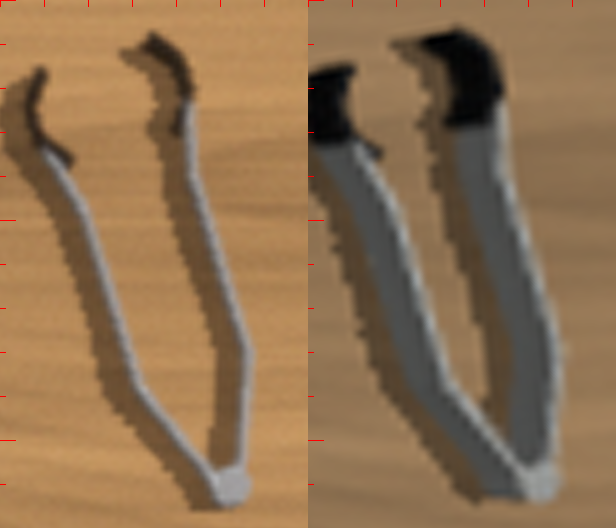

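View pics/cups.png

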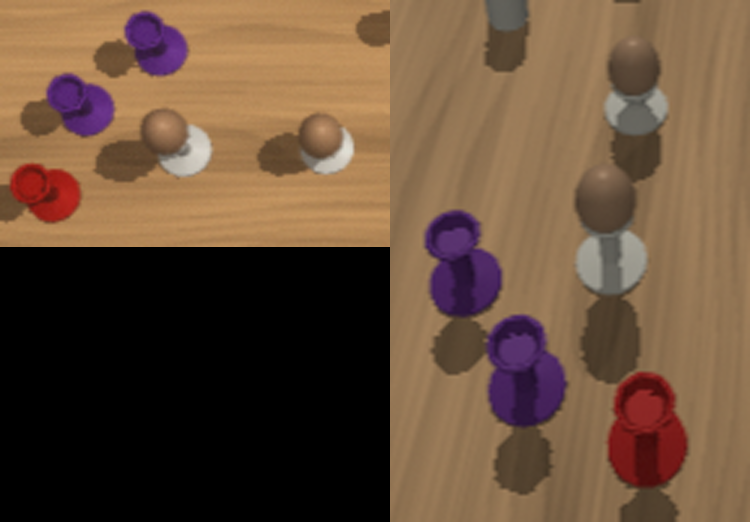

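The crops confirm it: the white cup with the longer stem, top (141,178) / side (224,297), holds the egg. The low cup is at (195,177), and the purple and red cups are empty. At the z=18 plane, the tongs hinge lies at about (400,-26), heading about 0.312 rad, so the grip point is at about (495,5). Arm spacing measures 51–53 mm, which fits.

```bash
cat >> h.py <<'E'
def inc(xyz,az):  # tool down, tongs axis at azimuth az along tool +x or -x (nearest); returns row values
    st=read_state(); T=R.from_rotvec(st["orientation"]); best=None
    for k in(0,np.pi):
        x=np.array([np.cos(az+k),np.sin(az+k),0]); z=np.array([0,0,-1.]); G=R.from_matrix(np.c_[x,np.cross(z,x),z])
        r=(T.inv()*G).as_rotvec()
        if best is None or np.linalg.norm(r)<np.linalg.norm(best): best=r
    return np.round(T.inv().apply(np.array(xyz)-st["tcp_pos"])/500,4),np.round(best/2,4)
E
python3 - <<'E'
from h import *
np.set_printoptions(precision=3,suppress=True)
S={c:snapshot(c) for c in("top","side")}
t,s=S["top"],S["side"]
print("egg mid",tri(t,(133,170.5),s,(220.9,276.3)),"pin",tri(t,(132,173.2),s,(223.6,277.2)))
print("foot",onz(t,(141.2,177.7),4),onz(s,(223.7,297.3),4))
print("other",tri(t,(193.3,172),s,(230.2,231.8)))
print("bowl rim",onz(t,(405.5,165.4),55),onz(t,(401.5,166.5),0))
m=np.load("m.npz")
# fit egg pos: cup-standing egg ellipsoid, silhouettes centroid match
from scipy.optimize import least_squares
u=R.random(4000,random_state=0).apply([0,0,1])
def sil(s,c):
    z=np.where(u[:,2]>0,33,22)*u[:,2]; P=np.c_[22*u[:,0],22*u[:,1],z]+c
    q=np.array([proj(s,p) for p in P[:1500]]); return (q.min(0)+q.max(0))/2
box={"top":(133,170.5),"side":(221,276.5)}
f=lambda p:np.concatenate([sil(S[c],[p[0],p[1],85])-box[c] for c in S])
r=least_squares(f,[535,345],diff_step=1e-3);print("egg fit",r.x,r.fun)
print(inc((495,5,120),0.312), R.from_rotvec(read_state()["orientation"]).as_matrix())
import cell;print([a for a in dir(cell) if not a.startswith('_')]); print(read_state().keys())
E
```

```text
egg mid (array([540.109, 344.574,  85.714]), np.float64(3.3620864442899894)) pin (array([533.604, 346.64 ,  86.327]), np.float64(4.142025757242739))
foot [537.649 342.726   4.   ] [539.45  347.616   4.   ]
other (array([541.393, 199.873,  56.351]), np.float64(3.877173292537352))
bowl rim [ 550.114 -337.361   55.   ] [ 560.204 -345.591    0.   ]
egg fit [540.007 345.407] [-0.45  -0.729  0.633 -0.322]
(array([-0.925, -0.897,  0.267]), array([-0.   ,  0.   , -0.333])) [[-0.938  0.347  0.   ]
 [ 0.347  0.938 -0.   ]
 [-0.    -0.    -1.   ]]
['MotionError', 'finish_job', 'pinpoint', 'read_state', 'snapshot', 'tip_extent', 'trace']
dict_keys(['t', 'joint_pos', 'qvel', 'joint_torque', 'tcp_pos', 'orientation', 'force', 'torque', 'grip_force', 'gripper_width'])
```

>>> {"name": "drive_tool", "arguments": {"increments": [{"x": -0.925, "y": -0.897, "z": 0.267, "az": -0.333}, {"x": -0.925, "y": -0.897, "z": 0.267, "az": -0.333}, {"x": -0.925, "y": -0.897, "z": 0.267, "az": -0.333}, {"x": -0.925, "y": -0.897, "z": 0.267, "az": -0.333}, {"x": -0.925, "y": -0.897, "z": 0.267, "az": -0.333}, {"x": -0.925, "y": -0.897, "z": 0.267, "az": -0.333}, {"x": -0.925, "y": -0.897, "z": 0.267, "az": -0.333}, {"x": -0.925, "y": -0.897, "z": 0.267, "az": -0.333}, {"x": -0.925, "y": -0.897, "z": 0.267, "az": -0.333}, {"x": -0.925, "y": -0.897, "z": 0.267, "az": -0.333}, {"x": -0.925, "y": -0.897, "z": 0.267, "az": -0.333}, {"x": -0.925, "y": -0.897, "z": 0.267, "az": -0.333}, {"x": -0.925, "y": -0.897, "z": 0.267, "az": -0.333}, {"x": -0.925, "y": -0.897, "z": 0.267, "az": -0.333}, {"x": -0.925, "y": -0.897, "z": 0.267, "az": -0.333}, {"x": -0.925, "y": -0.897, "z": 0.267, "az": -0.333}, {"x": -0.925, "y": -0.897, "z": 0.267, "az": -0.333}, {"x": -0.925, "y": -0.897, "z": 0.267, "az": -0.333}], "claw": 1}}

```text
$.increments[0]: bad value
```

Run:
```python
from h import *
print(tip_extent() if callable(tip_extent) else tip_extent, read_state()["joint_pos"], inc((495,5,24),.312))
```

```text
22.0 [ 1.21358978e+00  3.53018647e-01  1.63341068e+00 -3.13664256e-05
  1.15518827e+00 -2.41544834e-03] (array([-0.9248, -0.8967,  0.4586]), array([-0.    ,  0.    , -0.3334]))
```

>>> {"name": "drive_tool", "arguments": {"increments": [{"x": -0.925, "y": -0.897, "z": 0.267, "ax": 0, "ay": 0, "az": -0.333}, {"x": -0.925, "y": -0.897, "z": 0.267, "ax": 0, "ay": 0, "az": -0.333}, {"x": -0.925, "y": -0.897, "z": 0.267, "ax": 0, "ay": 0, "az": -0.333}, {"x": -0.925, "y": -0.897, "z": 0.267, "ax": 0, "ay": 0, "az": -0.333}, {"x": -0.925, "y": -0.897, "z": 0.267, "ax": 0, "ay": 0, "az": -0.333}, {"x": -0.925, "y": -0.897, "z": 0.267, "ax": 0, "ay": 0, "az": -0.333}, {"x": -0.925, "y": -0.897, "z": 0.267, "ax": 0, "ay": 0, "az": -0.333}, {"x": -0.925, "y": -0.897, "z": 0.267, "ax": 0, "ay": 0, "az": -0.333}, {"x": -0.925, "y": -0.897, "z": 0.267, "ax": 0, "ay": 0, "az": -0.333}, {"x": -0.925, "y": -0.897, "z": 0.267, "ax": 0, "ay": 0, "az": -0.333}, {"x": -0.925, "y": -0.897, "z": 0.267, "ax": 0, "ay": 0, "az": -0.333}, {"x": -0.925, "y": -0.897, "z": 0.267, "ax": 0, "ay": 0, "az": -0.333}, {"x": -0.925, "y": -0.897, "z": 0.267, "ax": 0, "ay": 0, "az": -0.333}, {"x": -0.925, "y": -0.897, "z": 0.267, "ax": 0, "ay": 0, "az": -0.333}, {"x": -0.925, "y": -0.897, "z": 0.267, "ax": 0, "ay": 0, "az": -0.333}, {"x": -0.925, "y": -0.897, "z": 0.267, "ax": 0, "ay": 0, "az": -0.333}, {"x": -0.925, "y": -0.897, "z": 0.267, "ax": 0, "ay": 0, "az": -0.333}, {"x": -0.925, "y": -0.897, "z": 0.267, "ax": 0, "ay": 0, "az": -0.333}], "claw": 1}}

```text
t: 3.8
tcp_pos: [494.7, 6.1, 120.1]
orientation: [-0.49, 3.103, 0.0]
force: [0.1, 0.9, 0.4]
gripper_width: 85.4
grip_force: 0.0
```

Run:
```python
from h import *
st=read_state();print(st["tcp_pos"],st["joint_pos"], inc((495,5,26),.312))
```

```text
[494.67906188   6.11241598 120.14529365] [ 9.26385260e-03  3.32594924e-01  2.02111529e+00  1.30183794e-04
  7.87557089e-01 -1.87476397e+00] (array([ 1.000e-04, -2.300e-03,  1.883e-01]), array([-0.    ,  0.0002,  0.0006]))
```

>>> {"name": "drive_tool", "arguments": {"increments": [{"x": 0, "y": -0.002, "z": 0.07, "ax": 0, "ay": 0, "az": 0}, {"x": 0, "y": -0.002, "z": 0.13, "ax": 0, "ay": 0, "az": 0}, {"x": 0, "y": -0.002, "z": 0.17, "ax": 0, "ay": 0, "az": 0}, {"x": 0, "y": -0.002, "z": 0.188, "ax": 0, "ay": 0, "az": 0}, {"x": 0, "y": -0.002, "z": 0.188, "ax": 0, "ay": 0, "az": 0}, {"x": 0, "y": -0.002, "z": 0.188, "ax": 0, "ay": 0, "az": 0}]}}

```text
t: 4.4
tcp_pos: [495.7, 4.3, 26.5]
orientation: [-0.488, 3.103, -0.0]
force: [-0.3, -0.7, 0.5]
gripper_width: 85.5
grip_force: 0.0
```

>>> {"name": "drive_tool", "arguments": {"increments": [{"x": 0, "y": 0, "z": 0, "ax": 0, "ay": 0, "az": 0}, {"x": 0, "y": 0, "z": 0, "ax": 0, "ay": 0, "az": 0}, {"x": 0, "y": 0, "z": 0, "ax": 0, "ay": 0, "az": 0}, {"x": 0, "y": 0, "z": 0, "ax": 0, "ay": 0, "az": 0}, {"x": 0, "y": 0, "z": 0, "ax": 0, "ay": 0, "az": 0}, {"x": 0, "y": 0, "z": 0, "ax": 0, "ay": 0, "az": 0}, {"x": 0, "y": 0, "z": 0, "ax": 0, "ay": 0, "az": 0}, {"x": 0, "y": 0, "z": 0, "ax": 0, "ay": 0, "az": 0}], "claw": 0.62}}

```text
t: 5.2
tcp_pos: [496.1, 3.9, 26.8]
orientation: [-0.486, 3.102, -0.0]
force: [-0.2, 0.3, 6.6]
gripper_width: 53.3
grip_force: 6.4
```

>>> {"name": "drive_tool", "arguments": {"increments": [{"x": 0, "y": 0, "z": -0.01, "ax": 0, "ay": 0, "az": 0}, {"x": 0, "y": 0, "z": -0.03, "ax": 0, "ay": 0, "az": 0}, {"x": 0, "y": 0, "z": -0.06, "ax": 0, "ay": 0, "az": 0}, {"x": 0, "y": 0, "z": -0.11, "ax": 0, "ay": 0, "az": 0}, {"x": 0, "y": 0, "z": -0.17, "ax": 0, "ay": 0, "az": 0}, {"x": 0, "y": 0, "z": -0.23, "ax": 0, "ay": 0, "az": 0}, {"x": 0, "y": 0, "z": -0.28, "ax": 0, "ay": 0, "az": 0}, {"x": 0, "y": 0, "z": -0.31, "ax": 0, "ay": 0, "az": 0}, {"x": 0, "y": 0, "z": -0.32, "ax": 0, "ay": 0, "az": 0}, {"x": 0, "y": 0, "z": -0.32, "ax": 0, "ay": 0, "az": 0}]}}

```text
t: 6.2
tcp_pos: [495.5, 3.8, 186.6]
orientation: [-0.487, 3.102, -0.0]
force: [-0.0, 0.5, -1.4]
gripper_width: 52.9
grip_force: 4.2
```

Run:
```python
from h import *
np.set_printoptions(precision=3,suppress=True)
s=snapshot("side");t=snapshot("top")
a=cv2.resize(s["img"][100:240,170:340],None,fx=2.3,fy=2.3,interpolation=2);b=cv2.resize(t["img"][100:240,190:360],None,fx=2.3,fy=2.3,interpolation=2)
cv2.imwrite("pics/lift.png",np.hstack([a,b])[:,:,::-1])
st=read_state();print(st["tcp_pos"],st["force"],st["torque"],st["gripper_width"],st["grip_force"])
x=np.array([np.cos(.312),np.sin(.312),0])
print(proj(s,st["tcp_pos"]-np.array([0,0,17])+85*x), proj(t,st["tcp_pos"]-np.array([0,0,17])+85*x))
for n in("tongs_jaws","tongs"):
  for c in("side","top"):
    for d in pinpoint(n,c)[:2]:print(n,c,d["conf"],d["point"])
```

```text
[494.765   3.863 185.224] [-0.116  1.204 -2.259] [ 0.022 -0.028  0.025] 53.055466795165586 4.23357680439949
[225.321 152.917] [261.756 145.047]
tongs_jaws side 0.57 [224.0, 151.6]
tongs side 0.82 [293.5, 145.8]
tongs side 0.2 [247.9, 122.1]
```

View pics/lift.png

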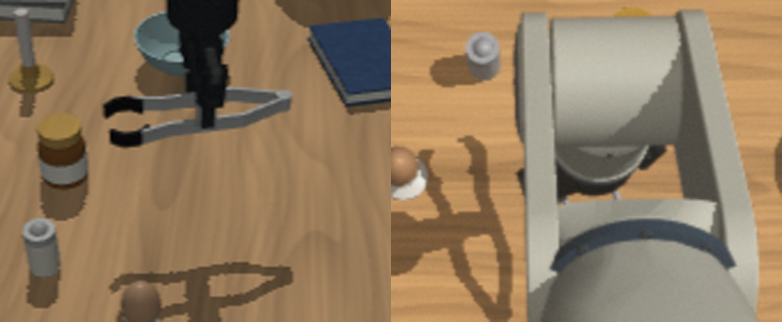

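The side view shows the tongs held level between the pads, jaws at full-picture (224,152), hinge at (294,142). That is within 1.5 px of my prediction. In the top view the arm hides them.

Run:
```python
from h import *
print(inc((468.3,299.7,187),.57))
```

```text
(array([-0.1306,  0.5795, -0.004 ]), array([ 0.0003, -0.0007, -0.1294]))
```

>>> {"name": "drive_tool", "arguments": {"increments": [{"x": -0.004, "y": 0.02, "z": 0, "ax": 0, "ay": 0, "az": -0.004}, {"x": -0.013, "y": 0.06, "z": 0, "ax": 0, "ay": 0, "az": -0.013}, {"x": -0.026, "y": 0.116, "z": -0.001, "ax": 0, "ay": 0, "az": -0.026}, {"x": -0.04, "y": 0.18, "z": -0.001, "ax": 0, "ay": 0, "az": -0.04}, {"x": -0.055, "y": 0.245, "z": -0.002, "ax": 0, "ay": 0, "az": -0.055}, {"x": -0.07, "y": 0.31, "z": -0.002, "ax": 0, "ay": 0, "az": -0.07}, {"x": -0.085, "y": 0.375, "z": -0.003, "ax": 0, "ay": 0, "az": -0.085}, {"x": -0.1, "y": 0.44, "z": -0.003, "ax": 0, "ay": 0, "az": -0.1}, {"x": -0.113, "y": 0.5, "z": -0.004, "ax": 0, "ay": 0, "az": -0.112}, {"x": -0.123, "y": 0.545, "z": -0.004, "ax": 0, "ay": 0, "az": -0.122}, {"x": -0.129, "y": 0.57, "z": -0.004, "ax": 0, "ay": 0, "az": -0.128}, {"x": -0.1306, "y": 0.5795, "z": -0.004, "ax": 0, "ay": 0, "az": -0.1294}, {"x": -0.1306, "y": 0.5795, "z": -0.004, "ax": 0, "ay": 0, "az": -0.1294}, {"x": -0.1306, "y": 0.5795, "z": -0.004, "ax": 0, "ay": 0, "az": -0.1294}]}}

```text
t: 7.9
tcp_pos: [468.6, 298.9, 187.6]
orientation: [0.882, -3.015, 0.001]
force: [-0.3, 0.1, -1.1]
gripper_width: 53.0
grip_force: 4.2
```

```bash
cat > look.py <<'E'
from h import *
import sys
np.set_printoptions(precision=2,suppress=True)
s=snapshot("side");st=read_state();p=np.array(st["tcp_pos"]);T=R.from_rotvec(st["orientation"]).as_matrix()
print(p,st["gripper_width"],st["grip_force"],st["force"],T[:,0])
x=-T[:,0];y=T[:,1]
J=p+84*x-[0,0,18]
img=cv2.resize(s["img"],None,fx=4,fy=4,interpolation=2)
def dot(P,c):
    q=(proj(s,P)+.5)*4-.5; cv2.circle(img,tuple(int(round(v)) for v in q),4,c,1)
for k in(-29,29): # jaw inner mids top edge
    dot(J+[0,0,9]+k*y,(255,255,0))
dot(J,(255,0,0)); dot(p-184*x*0-100*x*1.0+0*y-[0,0,9],(0,255,0))
E_=np.array([539,345,85.]);dot(E_,(0,0,255));dot(E_+[0,0,33],(0,255,255))
print("pred",proj(s,J),[ (d["conf"],d["point"]) for d in pinpoint("tongs_jaws","side")[:2]],"egg",proj(s,E_),[ (d["conf"],d["point"]) for d in pinpoint("egg_center","side")[:2]])
q=proj(s,E_)*4; c0,r0=int(q[0]-390),int(q[1]-380)
c0=max(c0,0);r0=max(r0,0)
cv2.imwrite(sys.argv[1],img[r0:r0+600,c0:c0+800,::-1])
E
python3 look.py pics/above.png
```

```text
[468.75 298.76 187.69] 53.07327050981489 4.234962835907936 [ 0.27 -0.43 -0.44] [-0.84 -0.54  0.  ]
pred [219.67 252.87] [(0.66, [220.4, 251.1])] egg [222.17 276.92] [(0.68, [225.8, 277.3])]
```

View pics/above.png

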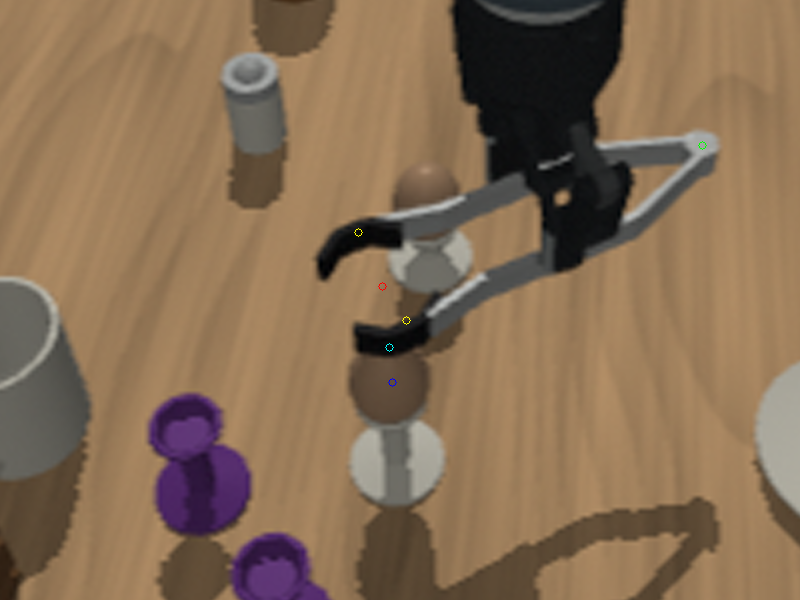

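The overlay matches: predicted hinge (702,145) and jaw midpoints (358,232) and (406,320) lie on the tongs. The egg sits at crop (389,382), about 1 mm off my estimate. I'll go down in two stages.

>>> {"name": "drive_tool", "arguments": {"increments": [{"x": -0.002, "y": 0.0013, "z": 0.01, "ax": 0, "ay": 0, "az": 0}, {"x": -0.002, "y": 0.0013, "z": 0.03, "ax": 0, "ay": 0, "az": 0}, {"x": -0.002, "y": 0.0013, "z": 0.055, "ax": 0, "ay": 0, "az": 0}, {"x": -0.002, "y": 0.0013, "z": 0.08, "ax": 0, "ay": 0, "az": 0}, {"x": -0.002, "y": 0.0013, "z": 0.092, "ax": 0, "ay": 0, "az": 0}, {"x": -0.002, "y": 0.0013, "z": 0.096, "ax": 0, "ay": 0, "az": 0}, {"x": -0.002, "y": 0.0013, "z": 0.096, "ax": 0, "ay": 0, "az": 0}, {"x": -0.002, "y": 0.0013, "z": 0.096, "ax": 0, "ay": 0, "az": 0}]}}

```text
t: 8.85
tcp_pos: [469.5, 301.0, 140.1]
orientation: [-0.883, 3.014, 0.0]
force: [-0.5, -0.7, -0.6]
gripper_width: 52.8
grip_force: 4.2
```

```bash
sed -i 's/E_=np.array.*85.\])/E_=np.array([540,345.3,85.])/' look.py; sed -i 's/\[539,345,85.\]/[540,345.3,85.]/' look.py; python3 look.py pics/mid.png
```

```text
[469.55 301.02 140.21] 53.11816029432849 4.232831820845604 [ 0.1  -0.91 -1.92] [-0.84 -0.54 -0.  ]
pred [220.48 267.5 ] [(0.92, [218.9, 265.7])] egg [221.68 277.  ] [(0.65, [223.9, 281.2])]
```

View pics/mid.png

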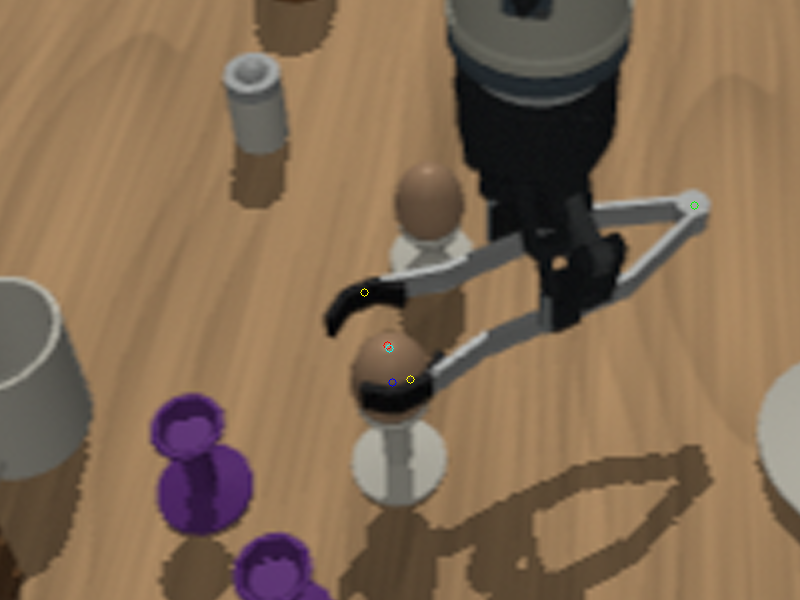

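The picture shows the jaws straddling the egg top with clearance on both sides: egg at crop (391,375), lower jaw x 358–435, upper jaw (330–405, 290–333). They are perhaps 1.5 mm too far ahead, so I'll correct that while lowering.

>>> {"name": "drive_tool", "arguments": {"increments": [{"x": 0.003, "y": -0.0014, "z": 0.005, "ax": 0, "ay": 0, "az": 0}, {"x": 0.003, "y": -0.0014, "z": 0.02, "ax": 0, "ay": 0, "az": 0}, {"x": 0.003, "y": -0.0014, "z": 0.04, "ax": 0, "ay": 0, "az": 0}, {"x": 0.003, "y": -0.0014, "z": 0.06, "ax": 0, "ay": 0, "az": 0}, {"x": 0.003, "y": -0.0014, "z": 0.07, "ax": 0, "ay": 0, "az": 0}, {"x": 0.003, "y": -0.0014, "z": 0.074, "ax": 0, "ay": 0, "az": 0}, {"x": 0.003, "y": -0.0014, "z": 0.074, "ax": 0, "ay": 0, "az": 0}, {"x": 0.003, "y": -0.0014, "z": 0.074, "ax": 0, "ay": 0, "az": 0}]}}

```text
t: 9.8
tcp_pos: [468.5, 299.5, 102.9]
orientation: [-0.883, 3.015, 0.0]
force: [-0.3, 0.1, 0.0]
gripper_width: 53.2
grip_force: 4.2
```

>>> {"name": "drive_tool", "arguments": {"increments": [{"x": 0, "y": 0, "z": 0, "ax": 0, "ay": 0, "az": 0}, {"x": 0, "y": 0, "z": 0, "ax": 0, "ay": 0, "az": 0}, {"x": 0, "y": 0, "z": 0, "ax": 0, "ay": 0, "az": 0}, {"x": 0, "y": 0, "z": 0, "ax": 0, "ay": 0, "az": 0}], "claw": 0.55}}

```text
t: 10.2
tcp_pos: [468.4, 299.4, 102.9]
orientation: [-0.883, 3.015, 0.0]
force: [0.2, -0.4, 0.2]
gripper_width: 47.4
grip_force: 6.3
```

```bash
python3 look.py pics/down.png
```

```text
[468.39 299.43 102.88] 46.85096339514167 6.281122558193601 [ 0.08 -1.31 -1.15] [-0.84 -0.54 -0.  ]
pred [222.14 276.84] [(0.84, [221.6, 277.1])] egg [221.68 277.  ] [(0.52, [222.8, 277.8])]
```

View pics/down.png

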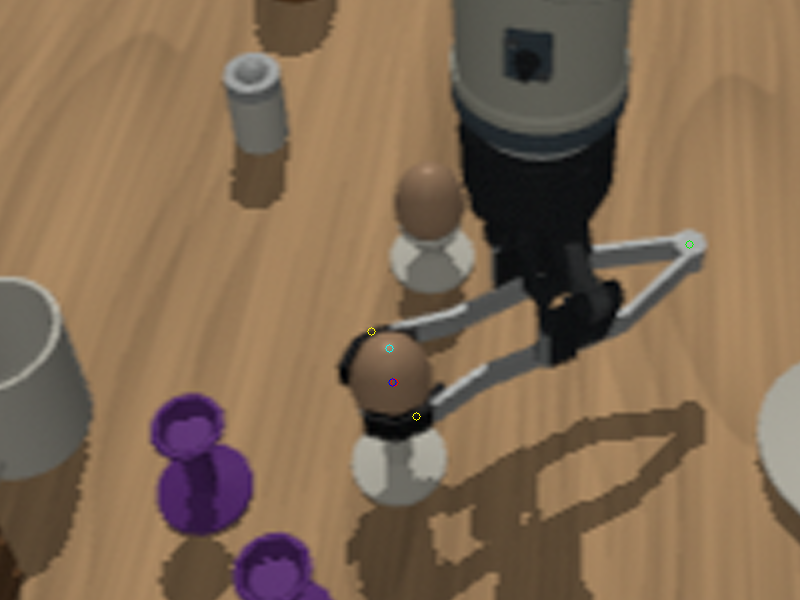

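The jaws are around the egg, evenly placed, and the egg and cup are undisturbed at crop (391,375). Now I'll close on it.

>>> {"name": "drive_tool", "arguments": {"increments": [{"x": 0, "y": 0, "z": 0, "ax": 0, "ay": 0, "az": 0}, {"x": 0, "y": 0, "z": 0, "ax": 0, "ay": 0, "az": 0}, {"x": 0, "y": 0, "z": 0, "ax": 0, "ay": 0, "az": 0}, {"x": 0, "y": 0, "z": 0, "ax": 0, "ay": 0, "az": 0}], "claw": 0.515}}

```text
t: 10.75
tcp_pos: [468.4, 299.5, 102.8]
orientation: [-0.883, 3.015, 0.0]
force: [0.3, 0.3, -1.0]
gripper_width: 44.6
grip_force: 12.1
```

>>> {"name": "drive_tool", "arguments": {"increments": [{"x": 0, "y": 0, "z": 0, "ax": 0, "ay": 0, "az": 0}, {"x": 0, "y": 0, "z": 0, "ax": 0, "ay": 0, "az": 0}, {"x": 0, "y": 0, "z": 0, "ax": 0, "ay": 0, "az": 0}, {"x": 0, "y": 0, "z": 0, "ax": 0, "ay": 0, "az": 0}], "claw": 0.48}}

```text
t: 11.15
tcp_pos: [468.4, 299.4, 102.8]
orientation: [0.883, -3.015, 0.0]
force: [-0.9, -0.2, -0.3]
gripper_width: 42.1
grip_force: 57.3
```

>>> {"name": "drive_tool", "arguments": {"increments": [{"x": 0, "y": 0, "z": 0, "ax": 0, "ay": 0, "az": 0}, {"x": 0, "y": 0, "z": 0, "ax": 0, "ay": 0, "az": 0}, {"x": 0, "y": 0, "z": -0.004, "ax": 0, "ay": 0, "az": 0}, {"x": 0, "y": 0, "z": -0.01, "ax": 0, "ay": 0, "az": 0}, {"x": 0, "y": 0, "z": -0.02, "ax": 0, "ay": 0, "az": 0}, {"x": 0, "y": 0, "z": -0.035, "ax": 0, "ay": 0, "az": 0}, {"x": 0, "y": 0, "z": -0.055, "ax": 0, "ay": 0, "az": 0}, {"x": 0, "y": 0, "z": -0.08, "ax": 0, "ay": 0, "az": 0}, {"x": 0, "y": 0, "z": -0.11, "ax": 0, "ay": 0, "az": 0}, {"x": 0, "y": 0, "z": -0.14, "ax": 0, "ay": 0, "az": 0}, {"x": 0, "y": 0, "z": -0.17, "ax": 0, "ay": 0, "az": 0}, {"x": 0, "y": 0, "z": -0.2, "ax": 0, "ay": 0, "az": 0}, {"x": 0, "y": 0, "z": -0.225, "ax": 0, "ay": 0, "az": 0}, {"x": 0, "y": 0, "z": -0.245, "ax": 0, "ay": 0, "az": 0}, {"x": 0, "y": 0, "z": -0.255, "ax": 0, "ay": 0, "az": 0}, {"x": 0, "y": 0, "z": -0.26, "ax": 0, "ay": 0, "az": 0}, {"x": 0, "y": 0, "z": -0.26, "ax": 0, "ay": 0, "az": 0}, {"x": 0, "y": 0, "z": -0.26, "ax": 0, "ay": 0, "az": 0}], "claw": 0.49}}

```text
t: 12.95
tcp_pos: [468.1, 299.2, 232.2]
orientation: [0.883, -3.014, 0.0]
force: [0.6, 1.2, -1.9]
gripper_width: 41.9
grip_force: 57.3
```

```bash
python3 look.py pics/up.png; python3 -c "
from h import *
# bowl centre (550.1,-337.5), az -0.55
c=np.array([np.cos(-.55),np.sin(-.55)])
g=np.array([550.3,-338])-84*c;print(g,inc((*g,235),-.55)); print(read_state()['joint_pos'])"
```

```text
[468.09 299.22 232.15] 42.06874621426118 57.311589935270604 [-0.68 -0.19 -1.41] [-0.84 -0.54  0.  ]
pred [218.61 239.04] [(0.86, [221.3, 240.6]), (0.6, [338.0, 297.8])] egg [221.68 277.  ] [(0.84, [219.2, 238.3])]
[ 478.68794015 -294.09427277] (array([ 0.6226, -1.0105, -0.005 ]), array([-3.0e-04, -4.0e-04,  5.6e-01]))
[ 5.66108048e-01  2.68256610e-01  1.80389482e+00  7.71627320e-06
  1.07044033e+00 -1.57470940e+00]
```

View pics/up.png

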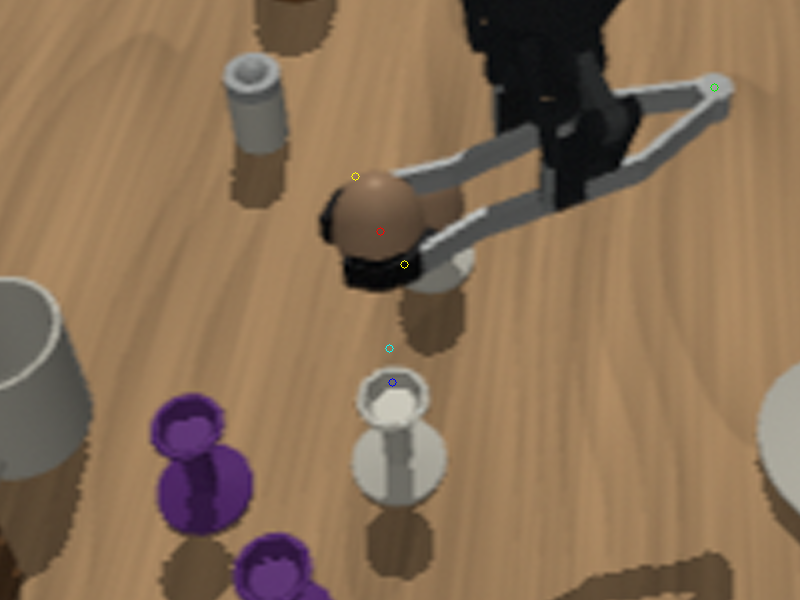

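The egg is lifted in the jaws at crop (378,215), and the tall cup still stands where it was at (398,440). I'll carry it to the bowl in two moves, at height.

>>> {"name": "drive_tool", "arguments": {"increments": [{"x": 0.006, "y": -0.01, "z": 0, "ax": 0, "ay": 0, "az": 0.006}, {"x": 0.019, "y": -0.03, "z": 0, "ax": 0, "ay": 0, "az": 0.017}, {"x": 0.037, "y": -0.06, "z": 0, "ax": 0, "ay": 0, "az": 0.033}, {"x": 0.06, "y": -0.098, "z": 0, "ax": 0, "ay": 0, "az": 0.054}, {"x": 0.085, "y": -0.138, "z": 0, "ax": 0, "ay": 0, "az": 0.077}, {"x": 0.11, "y": -0.178, "z": -0.001, "ax": 0, "ay": 0, "az": 0.099}, {"x": 0.135, "y": -0.219, "z": -0.001, "ax": 0, "ay": 0, "az": 0.121}, {"x": 0.16, "y": -0.26, "z": -0.001, "ax": 0, "ay": 0, "az": 0.144}, {"x": 0.185, "y": -0.3, "z": -0.001, "ax": 0, "ay": 0, "az": 0.166}, {"x": 0.21, "y": -0.341, "z": -0.001, "ax": 0, "ay": 0, "az": 0.189}, {"x": 0.235, "y": -0.381, "z": -0.002, "ax": 0, "ay": 0, "az": 0.211}, {"x": 0.258, "y": -0.418, "z": -0.002, "ax": 0, "ay": 0, "az": 0.232}, {"x": 0.279, "y": -0.452, "z": -0.002, "ax": 0, "ay": 0, "az": 0.25}, {"x": 0.294, "y": -0.477, "z": -0.002, "ax": 0, "ay": 0, "az": 0.265}, {"x": 0.305, "y": -0.495, "z": -0.002, "ax": 0, "ay": 0, "az": 0.275}, {"x": 0.311, "y": -0.505, "z": -0.002, "ax": 0, "ay": 0, "az": 0.28}, {"x": 0.311, "y": -0.505, "z": -0.002, "ax": 0, "ay": 0, "az": 0.28}, {"x": 0.311, "y": -0.505, "z": -0.002, "ax": 0, "ay": 0, "az": 0.28}]}}

```text
t: 14.9
tcp_pos: [473.6, 3.0, 233.8]
orientation: [0.016, -3.142, -0.0]
force: [-0.3, 0.6, -1.2]
gripper_width: 42.0
grip_force: 57.2
```

```bash
python3 -c "
from h import *
print(inc((478.7,-294.1,222),-.55))"
```

```text
(array([-0.0042, -0.5943,  0.0235]), array([ 1.0e-04, -0.0e+00,  2.8e-01]))
```

>>> {"name": "drive_tool", "arguments": {"increments": [{"x": 0, "y": -0.012, "z": 0, "ax": 0, "ay": 0, "az": 0.006}, {"x": 0, "y": -0.036, "z": 0.001, "ax": 0, "ay": 0, "az": 0.017}, {"x": 0, "y": -0.07, "z": 0.002, "ax": 0, "ay": 0, "az": 0.033}, {"x": -0.001, "y": -0.115, "z": 0.004, "ax": 0, "ay": 0, "az": 0.054}, {"x": -0.001, "y": -0.163, "z": 0.006, "ax": 0, "ay": 0, "az": 0.077}, {"x": -0.001, "y": -0.21, "z": 0.008, "ax": 0, "ay": 0, "az": 0.099}, {"x": -0.002, "y": -0.257, "z": 0.01, "ax": 0, "ay": 0, "az": 0.121}, {"x": -0.002, "y": -0.305, "z": 0.012, "ax": 0, "ay": 0, "az": 0.144}, {"x": -0.002, "y": -0.353, "z": 0.014, "ax": 0, "ay": 0, "az": 0.166}, {"x": -0.003, "y": -0.4, "z": 0.016, "ax": 0, "ay": 0, "az": 0.189}, {"x": -0.003, "y": -0.448, "z": 0.018, "ax": 0, "ay": 0, "az": 0.211}, {"x": -0.003, "y": -0.492, "z": 0.02, "ax": 0, "ay": 0, "az": 0.232}, {"x": -0.004, "y": -0.532, "z": 0.021, "ax": 0, "ay": 0, "az": 0.25}, {"x": -0.004, "y": -0.562, "z": 0.022, "ax": 0, "ay": 0, "az": 0.265}, {"x": -0.004, "y": -0.583, "z": 0.023, "ax": 0, "ay": 0, "az": 0.275}, {"x": -0.004, "y": -0.594, "z": 0.0235, "ax": 0, "ay": 0, "az": 0.28}, {"x": -0.004, "y": -0.594, "z": 0.0235, "ax": 0, "ay": 0, "az": 0.28}, {"x": -0.004, "y": -0.594, "z": 0.0235, "ax": 0, "ay": 0, "az": 0.28}, {"x": -0.004, "y": -0.594, "z": 0.0235, "ax": 0, "ay": 0, "az": 0.28}]}}

```text
t: 16.8
tcp_pos: [478.7, -293.4, 222.1]
orientation: [-0.852, -3.024, -0.0]
force: [-0.0, 1.1, -0.8]
gripper_width: 42.0
grip_force: 57.2
```

Run:
```python
from h import *
np.set_printoptions(precision=1,suppress=True)
s=snapshot("side");t=snapshot("top");st=read_state();T=R.from_rotvec(st["orientation"]).as_matrix()
J=np.array(st["tcp_pos"])-84*T[:,0]-[0,0,18];print(st["tcp_pos"],J,st["qvel"],st["grip_force"])
print(proj(s,J),proj(t,J))
for c,k in(("side",s),("top",t)):
    for d in trace("egg",c)[:3]:
        print(c,d["conf"],d["point"],onz(k,d["point"],J[2]+3))
    for d in pinpoint("tall_cup",c)[:4]: print("cup",c,d["point"])
i=np.hstack([s["img"],t["img"]]);cv2.imwrite("pics/end.png",np.vstack([cv2.resize(s["img"][60:210,160:360],(800,600),interpolation=2)])[:,:,::-1])
```

```text
[ 478.7 -293.5  222.1] [ 550.4 -337.4  204.1] [-0.  0. -0. -0.  0.  0.] 57.15809152869042
[249.1  75.5] [427.6 149.6]
side 0.47 [248.4, 73.6] [ 553.5 -344.2  207.1]
cup side [196.8, 339.9]
cup side [225.9, 296.0]
cup side [234.3, 358.9]
cup side [251.4, 75.9]
cup top [132.5, 137.7]
cup top [89.5, 195.8]
cup top [139.8, 177.2]
cup top [101.0, 164.3]
```

View pics/end.png

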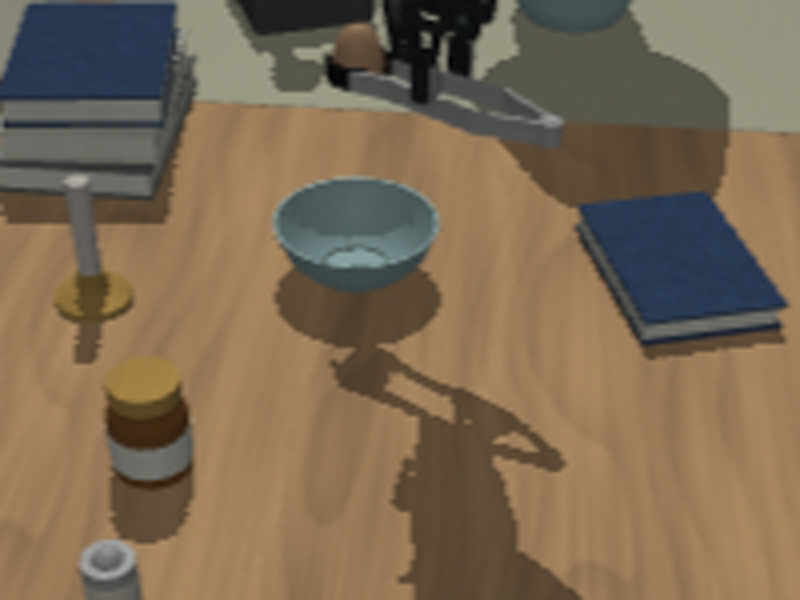

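The egg is still in the tongs at crop (358,48), directly above the bowl centre at (357,230), within about 1 mm by calibration. It has about 125 mm of air above the rim, and the arm is at rest.

```bash
python3 -c "
from cell import *
print(finish_job())"
```

```text
the job is handed in; nothing more can be done
None
```

The job is handed in: the tongs hold the egg over the middle of the bowl, about 125 mm above its rim, and the tall cup still stands where it was.

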